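# Move three vessels on to their next station

### The job

Three clean, empty vessels are being brought to constant mass, and each is due at its next station: the one on the hotplate (switched off and cool) goes to the cooling tile, the one on the tile goes to the balance pan, and the one on the balance goes to the hotplate, each standing upright and free in the middle of its place. Every station is taken, so park one vessel on the empty cork mat while you exchange them, and never stand a vessel on the bare bench, drop it or tip it over. Leave the jar, the bottle and the multimeter where they are.

Things in the scene. Friction and masses are not known exactly. Their poses are not given: they have to be found in the camera images.
- crucible: Porcelain crucible, white, open at the top, round, empty, about 60 g; starts on the hotplate and belongs next on the tile. 54 mm high; outside diameter 33 mm at the foot, 44 mm at 14 mm height, 49 mm at 30 mm height and 50 mm at the rim; wall 3 mm. Origin: centre of its underside; z up along its axis.
- dish: Low porcelain dish, white, open at the top, round, empty, about 70 g; starts on the tile and belongs next on the balance pan. 34 mm high, outside diameter 62 mm with upright walls (58 mm at the very foot), wall 3 mm. Origin: centre of its underside; z up.
- beaker: Tall stainless steel beaker, open at the top, round, straight-sided, empty, about 80 g; starts on the balance pan and belongs next on the hotplate. 72 mm high, outside diameter 44 mm, wall 2.5 mm. Origin: centre of its underside; z up.
- hotplate: Laboratory hotplate, fixed: steel housing with two black knobs and a red switch in front, and a round aluminium plate, 110 mm diameter, flat top 80 mm above the bench. Origin: on the bench under the centre of the round plate; z up, front towards -x of its frame. The housing (top at 62 mm) reaches 155 mm to -x, 68 mm to +x, 70 mm to either side of the origin.
- balance: Top-loading laboratory balance, fixed: white housing, sloping display in front, round steel pan, 112 mm diameter, flat top 64 mm above the bench; the pan does not give. Origin: on the bench under the centre of the pan; z up, front towards -x of its frame. The housing (top at 52 mm) reaches 140 mm to -x, 68 mm to +x, 85 mm to either side.
- tile: Cooling tile, fixed: square reddish-brown unglazed tile 110 x 110 mm, flat top 12 mm above the bench. Origin: on the bench under its centre; z up.
- mat: Cork mat, fixed: round brown cork disc of 110 mm diameter, flat top 8 mm above the bench, empty at the start: the parking place. Origin: on the bench under its centre; z up.
- jar: Bystander: wide black plastic jar with black cap, 72 mm diameter, 95 mm high, loose, standing on the bench beyond the stations. Origin: centre of its underside.
- bottle: Bystander: slim white plastic bottle with red cap, 48 mm diameter, 90 mm high, loose, standing on the bench beyond the stations. Origin: centre of its underside.
- meter: Bystander: handheld multimeter lying on its back on the bench beyond the stations, 150 x 78 mm, 46 mm high with its dial, loose. Origin: centre of its underside; x along its length.
Not all that is in view belongs to the job. Leave any red look-alike of the crucible alone.

How it is judged:
By the outcome, as a careful person would: the job done as asked, in the order asked, and still so for the second after the job is handed in, with the robot touching nothing.
It also fails if it takes over 120 s, if anything falls off the work surface, if the arm or the gripper's body presses on something with over 40 N, if the wrist force passes 120 N, or if a joint passes its speed limit or range.

### The arm

A 7-joint arm with a two-finger parallel gripper is mounted at the origin on the work surface. World frame = base frame: x ahead of the robot, y to its left, z up, the work surface at z = 0. Lengths are in m, angles in rad, forces in N, time in s.
With the tool pointing down it reaches from about 0.4 to 0.875 m from the base axis. Payload 19.3 kg.
Tool frame: the origin (TCP) lies midway between the tips of the shut fingers; the grasp point (between the pads) lies bot.pinch_z behind it (bot.pinch_z is the distance from the TCP to the grasp point, in m); z points along the fingers, y is the line along which they close (so a half turn about z gives the same grasp; the last joint's range is limited). The gripper opens to 85 mm and grips with 20 to 120 N. Pads are 22 mm wide; open, the fingers measure 114 mm over their backs; the gripper's body (76 mm by 85 mm) begins 54 mm behind the grasp point. The pads swing forward as they close: fully open they stand 13 mm farther back than shut.
Start: joints at [1.08, 0.521, -0.036, 1.599, 0.021, 1.021, -0.113], TCP at [0.255, -0.57, 0.231] pointing down, gripper open.
Joint ranges: [-2.91, 2.91], [-0.3, 2.13], [-1.5, 1.42], [0.17, 2.43], [-1.26, 4.41], [0.16, 1.93], [-2.52, 2.52]. Speed limits (rad/s): [1.89, 1.89, 2.39, 2.39, 3.01, 3.01, 3.01].

### API

Orientations are given as [roll, pitch, yaw] about the fixed x, y, z axes, in that order (R = Rz(yaw) Ry(pitch) Rx(roll)).
In Python, from workcell import readout, grab_frame, camera_info, workorder, bot gives the robot as it stands. The module is installed in compiled form; this text tells all that it offers.
- The arm moves only by the tool drive_tool, never from a script. Its argument "targets" is a list of rows, each an object of numbers: "dx", "dy", "dz": the shift along the tool's x, y, z as a fraction of full scale; "yaw": the turn about the tool's z as a fraction of full scale; "fingers": the closure, from 0 (fully open) to 1 (shut). In form: [{"dx": .., "dy": .., "dz": .., "yaw": .., "fingers": ..}, ...]. A call has 1 to 20 rows; each row shifts and turns the commanded pose from where the row before left it, along the tool's axes as they then stand; what a row does not reach is not made up. Full scale, the value 1, is 0.1 m for a shift and 90 degrees for a turn. A row lasts 1/10 s, in which the tool goes at most 50 mm and 8.59 degrees, less where a joint would pass 70% of its speed; a pose out of reach is approached as far as the arm can. A call with a number of a shift or a turn outside -1 to 1 is refused whole. A call with a gripper value outside its range is refused whole. The fingers move at their own pace and stop on an object; "squeeze" is the grip in N (left out, the last holds). Time passes only in rows, so rows that do not move let the fingers close. It gives the time, the measured TCP pose, the force, the opening and the grip force at its end, in the units of the state.
- readout.observe(): the state, without advancing time (a new reading comes with each control period).
- grab_frame(name): name is "side" or "top" or "wrist"; returns the picture (384x512x3 uint8, blue, green, red); there is no depth.
- camera_info(name): a dict with "fx", "fy", "cx", "cy" (pixels), "D" ([k1, k2, p1, p2, k3] as OpenCV has them; the pictures are not rectified), "T" (4x4, takes a point from camera to world coordinates); the wrist camera has in their place "hand_eye" (4x4, takes a point from camera to tool coordinates, whose origin is the TCP and whose axes are the flange's). Camera axes: x right, y up, looking along -z (the intrinsics and any distortion apply to the point x, -y, -z); pixel columns grow to the right and rows downward; lengths in m; the calibration is good to about 2 mm. A picture is of the moment at which its call begins: read the wrist's pose just before it. camera_info takes no time and is no camera call.
- workorder.job_done(): hands the job in; it is judged then, once.
The state is a dict: "clock": time; "qpos": joint angles; "qd": joint speeds; "joint_efforts": joint torques, N m; "position": TCP position; "tool_rot": TCP orientation; "force": force on the tool from outside, world axes, zero at the start; "moment": the same for the moment, N m; "grip_width": finger opening in m; "finger_force": force on a finger pad.
Only numpy, scipy, OpenCV 4.12 (cv2) and the standard library are available. Lean on these libraries where they do the work, as an engineer would, in place of code of your own. Each camera call takes 0.05 s, during which the arm holds its last target. There are 200 camera calls.

## Working session

There is one attempt and no reset: what is moved stays moved. The work goes in short steps, Python scripts to look and compute and a tool call to move; the robot and the scene stay as the last step left them, time stands still between calls to the robot, and variables do not carry over. Pictures are saved under pics/ and viewed, at most 14 in all, crops included, and the job is handed in when it is done.

Besides the shell and the picture viewer there is one more tool, called as name(argument=value, ...), one argument or row to a line, values as JSON. drive_tool: Moves the arm, as the interface text tells. Shift numbers are shares of 0.1 m and turn numbers shares of 90 degrees, none past 1 either way. Its arguments: {"type":"object","properties":{"targets":{"type":"array","items":{"type":"object","properties":{"dx":{"type":"number","minimum":-1,"maximum":1},"dy":{"type":"number","minimum":-1,"maximum":1},"dz":{"type":"number","minimum":-1,"maximum":1},"yaw":{"type":"number","minimum":-1,"maximum":1},"fingers":{"type":"number"}}}},"squeeze":{"type":"number"}},"required":["targets"]}

```bash
mkdir -p pics
python3 - <<'E'
from workcell import readout, grab_frame, camera_info, bot
import cv2,numpy as np
for n in("top","side"):
    cv2.imwrite(f"pics/{n}0.png",grab_frame(n)); c=camera_info(n); print(n,{k:np.round(v,3).tolist() for k,v in c.items()})
c=camera_info("wrist");print({k:np.round(v,3).tolist() for k,v in c.items()})
print(bot.pinch_z); print(readout.observe())
E
```

```text
top {'fx': 367.051, 'fy': 367.051, 'cx': 247.96, 'cy': 196.383, 'D': [-0.073, 0.0, 0.0, 0.0, 0.0], 'T': [[0.142, 0.969, -0.201, 0.415], [-0.99, 0.139, -0.032, -0.014], [-0.003, 0.204, 0.979, 0.981], [0.0, 0.0, 0.0, 1.0]]}
side {'fx': 350.122, 'fy': 350.122, 'cx': 258.993, 'cy': 196.367, 'D': [-0.043, 0.0, 0.0, 0.0, 0.0], 'T': [[1.0, 0.012, -0.028, 0.56], [-0.029, 0.642, -0.767, -0.834], [0.009, 0.767, 0.642, 0.775], [0.0, 0.0, 0.0, 1.0]]}
{'fx': 308.851, 'fy': 308.851, 'cx': 253.873, 'cy': 191.951, 'D': [-0.04, 0.0, 0.0, 0.0, 0.0], 'hand_eye': [[0.0, 0.963, 0.269, 0.068], [1.0, -0.001, 0.001, -0.0], [0.001, 0.269, -0.963, -0.142], [0.0, 0.0, 0.0, 1.0]]}
0.0187
{'clock': 0.1, 'qpos': array([ 1.07982534,  0.52195703, -0.03632574,  1.5999362 ,  0.02120894,
        1.02112518, -0.11280727]), 'qd': array([ 0.00013755, -0.00104686, -0.00059398, -0.00042753, -0.00025554,
        0.00083262, -0.00111802]), 'joint_efforts': array([ 5.30407138e-03, -9.28479981e+01,  1.98406152e+00, -3.70534086e+01,
        1.80987414e-02,  5.14810556e-03, -2.05824672e-04]), 'position': array([ 0.2551313 , -0.57022157,  0.23078698]), 'tool_rot': array([-3.14055539e+00,  8.19611288e-05,  4.20755717e-01]), 'force': array([ 0.29402193, -0.81116007,  0.70613472]), 'moment': array([-0.05842153, -0.00328904,  0.01464624]), 'finger_force': 0.0, 'grip_width': 0.08519463435855658}
```

View pics/top0.png

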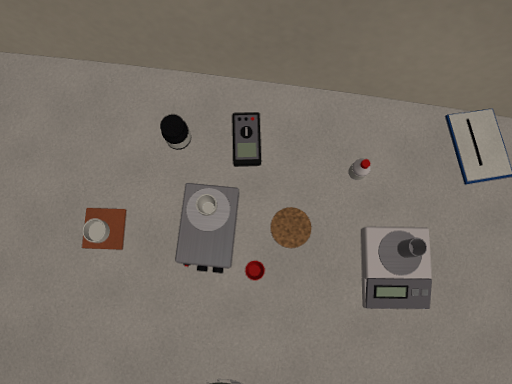

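View pics/side0.png

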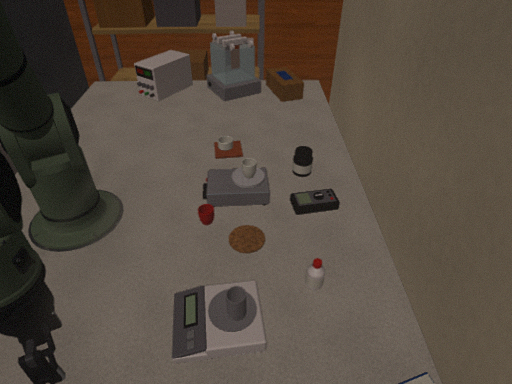

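The top view shows the crucible on the hotplate (207,205), the dish on the tile (96,231), the beaker on the balance (417,247), the empty mat (291,228) and the red look-alike on the bench (255,270). The white vessel at (207,205) is the crucible, because it is white and on the hotplate. I'll confirm it in an enlarged crop and measure there.

```bash
cat > h.py <<'E'
import cv2,numpy as np
from workcell import readout,grab_frame,camera_info
from scipy.spatial.transform import Rotation as R
def cam(n):
    c=camera_info(n)
    if n=="wrist":
        s=readout.observe(); T=np.eye(4); T[:3,:3]=R.from_euler('xyz',s['tool_rot']).as_matrix(); T[:3,3]=s['position']
        c['T']=T@np.array(c['hand_eye'])
    c['K']=np.array([[c['fx'],0,c['cx']],[0,c['fy'],c['cy']],[0,0,1.]]); c['T']=np.array(c['T']); return c
def px2w(c,uv,z):
    p=cv2.undistortPoints(np.array(uv,float).reshape(-1,1,2),c['K'],np.array(c['D'],float)).reshape(-1,2)
    d=np.c_[p[:,0],-p[:,1],-np.ones(len(p))]@c['T'][:3,:3].T; o=c['T'][:3,3]
    return o+d*((np.reshape(z,-1)-o[2])/d[:,2])[:,None]
def w2px(c,P):
    q=(np.reshape(P,(-1,3))-c['T'][:3,3])@c['T'][:3,:3]; q=q*[1,-1,-1]
    return cv2.projectPoints(q,np.zeros(3),np.zeros(3),c['K'],np.array(c['D'],float))[0].reshape(-1,2)
def ring(img,c,x,y,z,r,col,s=1,off=(0,0)):
    t=np.linspace(0,2*np.pi,60); p=w2px(c,np.c_[x+r*np.cos(t),y+r*np.sin(t),z+0*t])
    cv2.polylines(img,[np.int32(np.round((p-off+.5)*s))],True,col,1)
E
python3 - <<'E'
from h import *
c=cam("top"); im=cv2.imread("pics/top0.png")
z=[.134,.046,.136,.08,.012,.008,.064]
uv=[(207,204),(96,230),(418,247),(208,210),(104,228.5),(291,228),(401,252)]
P=px2w(c,uv,z); print(P.round(4))
rr=[.025,.031,.022,.055,.055,.055,.056]
out=[]
for (u,v) in [(207,225),(98,230),(400,260),(285,240)]:
    o=np.array([u-44,v-37]); cr=cv2.resize(im[o[1]:o[1]+74,o[0]:o[0]+88],None,fx=4.5,fy=4.0 if 0 else 4.0*1.125,interpolation=cv2.INTER_CUBIC)[:300*2,:396]
    for p,r in zip(P,rr): ring(cr,c,*p,r,(0,255,0),4.5,o)
    out.append(cr[:296])
cv2.imwrite("pics/crop1.png",np.vstack([np.hstack(out[:2]),np.hstack(out[2:])]))
E
```

```text
[[ 0.5575  0.1066  0.134 ]
 [ 0.4635  0.3937  0.046 ]
 [ 0.5259 -0.3938  0.136 ]
 [ 0.5519  0.1093  0.08  ]
 [ 0.4725  0.3877  0.012 ]
 [ 0.5462 -0.1075  0.008 ]
 [ 0.517  -0.3835  0.064 ]]
```

View pics/crop1.png

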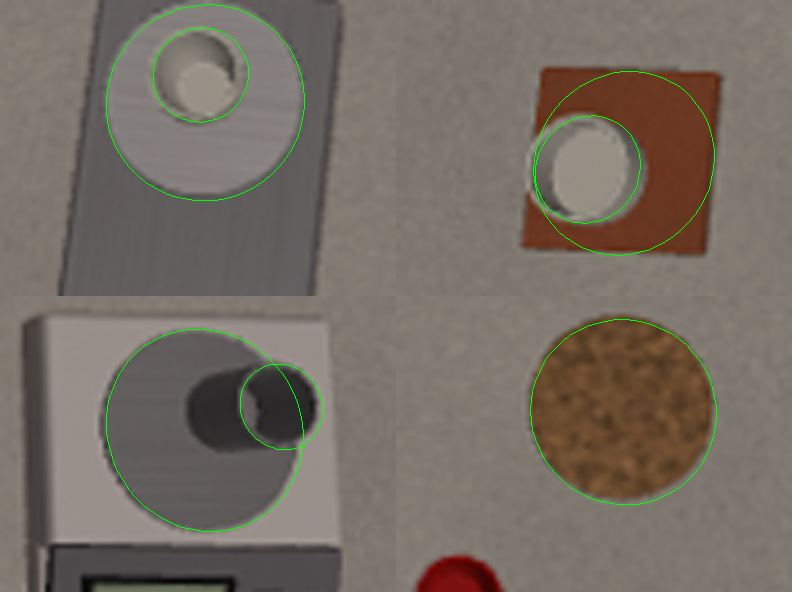

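Crops: the rings lie on the plate, pan, mat, white crucible (207,204), dish (96.5,230) and beaker (417.5,247). The red cup is on the bench at (255,270), so it is not a target. Next I move above the crucible and check with the wrist camera.

drive_tool(
  targets=[
    {"yaw": 0.09, "fingers": 0},
    {"yaw": 0.09},
    {"yaw": 0.088},
    {"dx": 0.1, "dy": -0.2},
    {"dx": 0.19, "dy": -0.42},
    {"dx": 0.19, "dy": -0.42},
    {"dx": 0.19, "dy": -0.42},
    {"dx": 0.19, "dy": -0.42},
    {"dx": 0.19, "dy": -0.42},
    {"dx": 0.19, "dy": -0.42},
    {"dx": 0.19, "dy": -0.42},
    {"dx": 0.19, "dy": -0.42},
    {"dx": 0.19, "dy": -0.42},
    {"dx": 0.19, "dy": -0.42},
    {"dx": 0.19, "dy": -0.42},
    {"dx": 0.19, "dy": -0.42},
    {"dx": 0.19, "dy": -0.42},
    {"dx": 0.19, "dy": -0.42},
    {"dx": 0.19, "dy": -0.42},
  ],
  squeeze=30,
)

```text
invalid input
```

drive_tool(
  targets=[
    {},
    {},
    {},
  ],
)

```text
invalid input
```

Run:
```python
from h import *
s=readout.observe(); print(s['position'],s['tool_rot'],s['qpos'].round(2))
c=cam("wrist"); im=grab_frame("wrist"); cv2.imwrite("pics/w1raw.png",im)
ring(im,c,.5575,.1066,.134,.025,(0,255,0)); ring(im,c,.5519,.1093,.08,.055,(0,255,0))
cv2.imwrite("pics/w1.png",im)
```

```text
[ 0.2551313  -0.57022157  0.23078698] [-3.14055539e+00  8.19611288e-05  4.20755717e-01] [ 1.08  0.52 -0.04  1.6   0.02  1.02 -0.11]
```

View pics/w1.png

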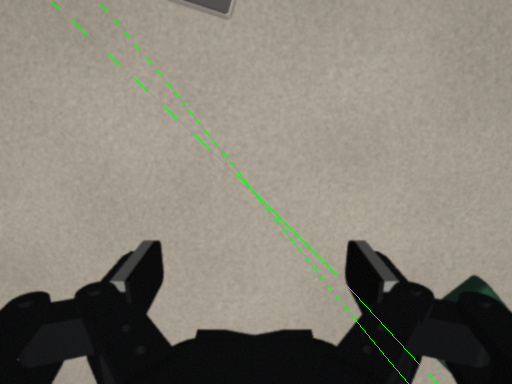

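The moves were refused, probably because every row must give all its fields. The picture shows only bare bench and the fingers. I'll resend with full rows.

drive_tool(
  targets=[
    {"dx": 0, "dy": 0, "dz": 0, "yaw": 0.09, "fingers": 0},
    {"dx": 0, "dy": 0, "dz": 0, "yaw": 0.09, "fingers": 0},
    {"dx": 0, "dy": 0, "dz": 0, "yaw": 0.088, "fingers": 0},
    {"dx": 0.1, "dy": -0.2, "dz": 0, "yaw": 0, "fingers": 0},
    {"dx": 0.19, "dy": -0.42, "dz": 0, "yaw": 0, "fingers": 0},
    {"dx": 0.19, "dy": -0.42, "dz": 0, "yaw": 0, "fingers": 0},
    {"dx": 0.19, "dy": -0.42, "dz": 0, "yaw": 0, "fingers": 0},
    {"dx": 0.19, "dy": -0.42, "dz": 0, "yaw": 0, "fingers": 0},
    {"dx": 0.19, "dy": -0.42, "dz": 0, "yaw": 0, "fingers": 0},
    {"dx": 0.19, "dy": -0.42, "dz": 0, "yaw": 0, "fingers": 0},
    {"dx": 0.19, "dy": -0.42, "dz": 0, "yaw": 0, "fingers": 0},
    {"dx": 0.19, "dy": -0.42, "dz": 0, "yaw": 0, "fingers": 0},
    {"dx": 0.19, "dy": -0.42, "dz": 0, "yaw": 0, "fingers": 0},
  ],
  squeeze=30,
)

```text
clock: 1.45
position: [0.4367, -0.1707, 0.2314]
tool_rot: [3.142, -0.0, -0.0]
force: [1.3, -1.0, 0.9]
grip_width: 0.0855
finger_force: 0.0
```

drive_tool(
  targets=[
    {"dx": 0.06, "dy": -0.4, "dz": 0, "yaw": 0, "fingers": 0},
    {"dx": 0.06, "dy": -0.4, "dz": 0, "yaw": 0, "fingers": 0},
    {"dx": 0.06, "dy": -0.4, "dz": 0, "yaw": 0, "fingers": 0},
    {"dx": 0.06, "dy": -0.4, "dz": 0, "yaw": 0, "fingers": 0},
    {"dx": 0.06, "dy": -0.4, "dz": 0, "yaw": 0, "fingers": 0},
    {"dx": 0.06, "dy": -0.4, "dz": 0, "yaw": 0, "fingers": 0},
    {"dx": 0.06, "dy": -0.38, "dz": 0, "yaw": 0, "fingers": 0},
    {"dx": 0, "dy": 0, "dz": 0, "yaw": 0, "fingers": 0},
    {"dx": 0, "dy": 0, "dz": 0, "yaw": 0, "fingers": 0},
  ],
)

```text
clock: 2.35
position: [0.4782, 0.106, 0.231]
tool_rot: [3.141, 0.001, 0.001]
force: [-0.2, -0.4, -0.5]
grip_width: 0.0854
finger_force: 0.0
```

Run:
```python
from h import *
s=readout.observe(); print(s['position'],s['tool_rot'],s['qpos'].round(2))
c=cam("wrist"); im=grab_frame("wrist"); cv2.imwrite("pics/w2raw.png",im)
ring(im,c,.5575,.1066,.134,.025,(0,255,0)); ring(im,c,.5519,.1093,.08,.055,(0,255,0))
cv2.imwrite("pics/w2.png",im)
```

```text
[0.47819418 0.10603073 0.23101795] [3.14142811e+00 6.25963872e-04 1.40997211e-03] [-0.16  0.32 -0.22  1.94  0.09  0.9  -2.  ]
```

View pics/w2.png

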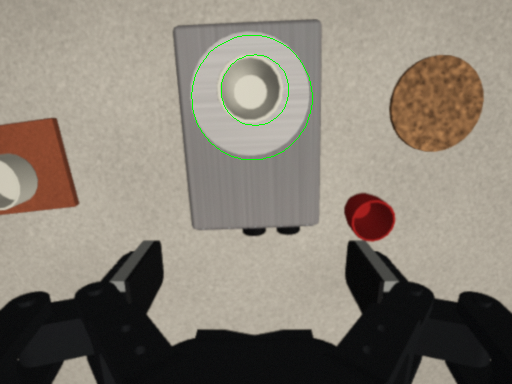

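The wrist view shows the plate ring fitting at (251,95). The crucible's rim is at about (252,89), roughly 2 mm to the left of the ring. Joint 7 is near its end at yaw 0, so I'll work at yaw +90° (tool x → +y, tool y → +x).

drive_tool(
  targets=[
    {"dx": 0, "dy": 0, "dz": 0, "yaw": -0.09, "fingers": 0},
    {"dx": 0, "dy": 0, "dz": 0, "yaw": -0.09, "fingers": 0},
    {"dx": 0, "dy": 0, "dz": 0, "yaw": -0.09, "fingers": 0},
    {"dx": 0, "dy": 0, "dz": 0, "yaw": -0.09, "fingers": 0},
    {"dx": 0, "dy": 0, "dz": 0, "yaw": -0.09, "fingers": 0},
    {"dx": 0, "dy": 0, "dz": 0, "yaw": -0.09, "fingers": 0},
    {"dx": 0, "dy": 0, "dz": 0, "yaw": -0.09, "fingers": 0},
    {"dx": 0, "dy": 0, "dz": 0, "yaw": -0.09, "fingers": 0},
    {"dx": 0, "dy": 0, "dz": 0, "yaw": -0.09, "fingers": 0},
    {"dx": 0, "dy": 0, "dz": 0, "yaw": -0.09, "fingers": 0},
    {"dx": 0, "dy": 0, "dz": 0, "yaw": -0.09, "fingers": 0},
    {"dx": -0.3, "dy": 0.27, "dz": 0, "yaw": -0.009, "fingers": 0},
    {"dx": -0.3, "dy": 0.26, "dz": 0, "yaw": 0, "fingers": 0},
    {"dx": 0, "dy": 0.26, "dz": 0, "yaw": 0, "fingers": 0},
    {"dx": 0, "dy": 0, "dz": 0, "yaw": 0, "fingers": 0},
    {"dx": 0, "dy": 0, "dz": 0, "yaw": 0, "fingers": 0},
  ],
)

```text
clock: 4.0
position: [0.5565, 0.0439, 0.2309]
tool_rot: [-3.141, 0.0, 1.567]
force: [-0.2, 0.1, -0.5]
grip_width: 0.0859
finger_force: 0.0
```

Run:
```python
from h import *
s=readout.observe(); print(s['position'],s['tool_rot'],s['qpos'].round(2))
c=cam("wrist"); im=grab_frame("wrist"); cv2.imwrite("pics/w3raw.png",im)
p=w2px(c,[[.5575,.108,.134]])[0]; print(p)
g=cv2.GaussianBlur(cv2.cvtColor(im,6),(3,3),0)
h=cv2.HoughCircles(g,cv2.HOUGH_GRADIENT,1.2,5,param1=80,param2=15,minRadius=25,maxRadius=80)
if h is not None:
  for k in h[0][:8]: print(k, px2w(c,[k[:2]],.134)[0].round(4),px2w(c,[k[:2]],.08)[0].round(4))
o=np.int32(p)-[75,75]; o=np.maximum(o,0)
cr=cv2.resize(im[o[1]:o[1]+150,o[0]:o[0]+150],None,fx=4,fy=4,interpolation=cv2.INTER_CUBIC)
ring(cr,c,.5575,.108,.134,.025,(0,255,0),4,o); ring(cr,c,.5519,.1093,.08,.055,(0,255,0),4,o)
cv2.imwrite("pics/w3.png",cr)
```

```text
[0.55654742 0.0439255  0.23090751] [-3.14069995e+00  1.50695652e-04  1.56748569e+00] [ 0.18  0.45 -0.5   1.76  0.25  0.99 -0.42]
[255.21135283 112.29461626]
[252.6      105.00001   59.800003] [0.5556 0.1133 0.134 ] [0.5553 0.1135 0.08  ]
[256.2  109.8   28.96] [0.5582 0.1098 0.134 ] [0.5586 0.1092 0.08  ]
[243.00002 273.       34.96   ] [ 0.5466 -0.0274  0.134 ] [ 0.5444 -0.0589  0.08  ]
[253.8  273.    36.16] [ 0.556  -0.0274  0.134 ] [ 0.5559 -0.059   0.08  ]
[264.6  101.4   71.32] [0.5645 0.1159 0.134 ] [0.5663 0.1167 0.08  ]
[237.00002  105.00001   73.840004] [0.5439 0.1134 0.134 ] [0.541  0.1136 0.08  ]
[246.6      106.200005  63.880005] [0.5511 0.1125 0.134 ] [0.5498 0.1125 0.08  ]
[264.6   87.    56.68] [0.5645 0.1262 0.134 ] [0.5662 0.1293 0.08  ]
```

View pics/w3.png

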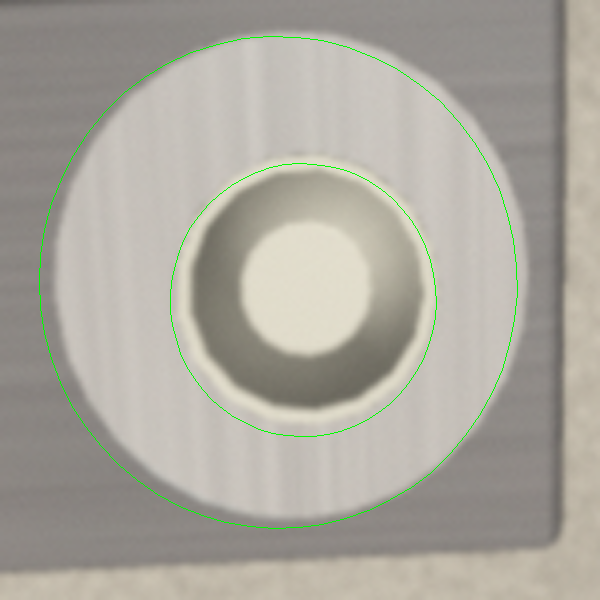

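The crucible's inner rim is centred at crop (308,289), so it stands at (0.5585, 0.110). The plate centre is at crop (291,275), which is (0.554, 0.1105). Now I grasp the crucible.

drive_tool(
  targets=[
    {"dx": 0.33, "dy": 0.02, "dz": 0, "yaw": 0, "fingers": 0},
    {"dx": 0.33, "dy": 0, "dz": 0, "yaw": 0, "fingers": 0},
    {"dx": 0, "dy": 0, "dz": 0.3, "yaw": 0, "fingers": 0},
    {"dx": 0, "dy": 0, "dz": 0.3, "yaw": 0, "fingers": 0},
    {"dx": 0, "dy": 0, "dz": 0.3, "yaw": 0, "fingers": 0},
    {"dx": 0, "dy": 0, "dz": 0.24, "yaw": 0, "fingers": 0},
    {"dx": 0, "dy": 0, "dz": 0.2, "yaw": 0, "fingers": 0},
    {"dx": 0, "dy": 0, "dz": 0, "yaw": 0, "fingers": 0},
    {"dx": 0, "dy": 0, "dz": 0, "yaw": 0, "fingers": 0},
  ],
)

```text
clock: 4.95
position: [0.5588, 0.111, 0.098]
tool_rot: [-3.142, 0.0, 1.569]
force: [0.4, 0.1, 1.4]
grip_width: 0.0856
finger_force: 0.0
```

drive_tool(
  targets=[
    {"dx": 0, "dy": 0, "dz": 0, "yaw": 0, "fingers": 1},
    {"dx": 0, "dy": 0, "dz": 0, "yaw": 0, "fingers": 1},
    {"dx": 0, "dy": 0, "dz": 0, "yaw": 0, "fingers": 1},
    {"dx": 0, "dy": 0, "dz": 0, "yaw": 0, "fingers": 1},
    {"dx": 0, "dy": 0, "dz": 0, "yaw": 0, "fingers": 1},
    {"dx": 0, "dy": 0, "dz": 0, "yaw": 0, "fingers": 1},
    {"dx": 0, "dy": 0, "dz": 0, "yaw": 0, "fingers": 1},
    {"dx": 0, "dy": 0, "dz": 0, "yaw": 0, "fingers": 1},
    {"dx": 0, "dy": 0, "dz": 0, "yaw": 0, "fingers": 1},
    {"dx": 0, "dy": 0, "dz": 0, "yaw": 0, "fingers": 1},
  ],
)

```text
clock: 5.95
position: [0.5593, 0.111, 0.0984]
tool_rot: [3.141, -0.0, 1.569]
force: [-3.0, -0.9, 11.5]
grip_width: 0.0488
finger_force: 29.1
```

drive_tool(
  targets=[
    {"dx": 0, "dy": 0, "dz": -0.1, "yaw": 0, "fingers": 1},
    {"dx": 0, "dy": 0, "dz": -0.2, "yaw": 0, "fingers": 1},
    {"dx": 0, "dy": 0, "dz": -0.2, "yaw": 0, "fingers": 1},
    {"dx": 0, "dy": 0, "dz": -0.2, "yaw": 0, "fingers": 1},
    {"dx": -0.1, "dy": -0.02, "dz": -0.1, "yaw": 0, "fingers": 1},
    {"dx": -0.2, "dy": -0.02, "dz": 0, "yaw": 0, "fingers": 1},
    {"dx": -0.25, "dy": -0.02, "dz": 0, "yaw": 0, "fingers": 1},
    {"dx": -0.25, "dy": -0.02, "dz": 0, "yaw": 0, "fingers": 1},
    {"dx": -0.25, "dy": -0.02, "dz": 0, "yaw": 0, "fingers": 1},
    {"dx": -0.25, "dy": -0.02, "dz": 0, "yaw": 0, "fingers": 1},
    {"dx": -0.25, "dy": 0, "dz": 0, "yaw": 0, "fingers": 1},
    {"dx": -0.25, "dy": 0, "dz": 0, "yaw": 0, "fingers": 1},
    {"dx": -0.25, "dy": 0, "dz": 0, "yaw": 0, "fingers": 1},
    {"dx": -0.12, "dy": 0, "dz": 0, "yaw": 0, "fingers": 1},
    {"dx": 0, "dy": 0, "dz": 0, "yaw": 0, "fingers": 1},
    {"dx": 0, "dy": 0, "dz": 0, "yaw": 0, "fingers": 1},
  ],
)

```text
clock: 7.55
position: [0.5465, -0.1053, 0.1774]
tool_rot: [-3.142, -0.0, 1.569]
force: [-0.6, 0.7, -1.3]
grip_width: 0.0489
finger_force: 31.3
```

drive_tool(
  targets=[
    {"dx": 0, "dy": 0, "dz": 0.3, "yaw": 0, "fingers": 1},
    {"dx": 0, "dy": 0, "dz": 0.3, "yaw": 0, "fingers": 1},
    {"dx": 0, "dy": 0, "dz": 0.3, "yaw": 0, "fingers": 1},
    {"dx": 0, "dy": 0, "dz": 0.25, "yaw": 0, "fingers": 1},
    {"dx": 0, "dy": 0, "dz": 0.15, "yaw": 0, "fingers": 1},
    {"dx": 0, "dy": 0, "dz": 0.1, "yaw": 0, "fingers": 1},
    {"dx": 0, "dy": 0, "dz": 0.05, "yaw": 0, "fingers": 1},
    {"dx": 0, "dy": 0, "dz": 0.02, "yaw": 0, "fingers": 1},
    {"dx": 0, "dy": 0, "dz": 0, "yaw": 0, "fingers": 1},
    {"dx": 0, "dy": 0, "dz": 0, "yaw": 0, "fingers": 1},
    {"dx": 0, "dy": 0, "dz": 0, "yaw": 0, "fingers": 1},
  ],
)

```text
clock: 8.65
position: [0.5469, -0.1062, 0.0309]
tool_rot: [3.141, 0.0, 1.569]
force: [-0.0, -0.8, 0.5]
grip_width: 0.0493
finger_force: 31.3
```

Descend in small steps until contact shows in the force.

drive_tool(
  targets=[
    {"dx": 0, "dy": 0, "dz": 0.02, "yaw": 0, "fingers": 1},
    {"dx": 0, "dy": 0, "dz": 0.01, "yaw": 0, "fingers": 1},
    {"dx": 0, "dy": 0, "dz": 0, "yaw": 0, "fingers": 1},
    {"dx": 0, "dy": 0, "dz": 0, "yaw": 0, "fingers": 1},
  ],
)

```text
clock: 9.05
position: [0.5466, -0.106, 0.0273]
tool_rot: [-3.142, -0.0, 1.569]
force: [-0.4, -0.3, -1.1]
grip_width: 0.0487
finger_force: 31.3
```

drive_tool(
  targets=[
    {"dx": 0, "dy": 0, "dz": 0.01, "yaw": 0, "fingers": 1},
    {"dx": 0, "dy": 0, "dz": 0, "yaw": 0, "fingers": 1},
    {"dx": 0, "dy": 0, "dz": 0, "yaw": 0, "fingers": 1},
  ],
)

```text
clock: 9.35
position: [0.5467, -0.1061, 0.0264]
tool_rot: [3.141, 0.0, 1.569]
force: [-1.1, -0.0, 4.3]
grip_width: 0.0487
finger_force: 31.5
```

drive_tool(
  targets=[
    {"dx": 0, "dy": 0, "dz": 0, "yaw": 0, "fingers": 0},
    {"dx": 0, "dy": 0, "dz": 0, "yaw": 0, "fingers": 0},
    {"dx": 0, "dy": 0, "dz": 0, "yaw": 0, "fingers": 0},
    {"dx": 0, "dy": 0, "dz": 0, "yaw": 0, "fingers": 0},
    {"dx": 0, "dy": 0, "dz": 0, "yaw": 0, "fingers": 0},
    {"dx": 0, "dy": 0, "dz": 0, "yaw": 0, "fingers": 0},
    {"dx": 0, "dy": 0, "dz": 0, "yaw": 0, "fingers": 0},
    {"dx": 0, "dy": 0, "dz": -0.2, "yaw": 0, "fingers": 0},
    {"dx": 0, "dy": 0, "dz": -0.4, "yaw": 0, "fingers": 0},
    {"dx": 0, "dy": 0, "dz": -0.45, "yaw": 0, "fingers": 0},
    {"dx": 0, "dy": 0, "dz": -0.45, "yaw": 0, "fingers": 0},
    {"dx": 0, "dy": 0, "dz": -0.45, "yaw": 0, "fingers": 0},
    {"dx": -0.2, "dy": -0.02, "dz": -0.1, "yaw": 0, "fingers": 0},
  ],
)

```text
clock: 10.65
position: [0.5466, -0.124, 0.2364]
tool_rot: [3.135, 0.0, 1.572]
force: [0.0, -0.8, -0.4]
grip_width: 0.0856
finger_force: 0.0
```

drive_tool(
  targets=[
    {"dx": -0.4, "dy": -0.02, "dz": 0, "yaw": 0, "fingers": 0},
    {"dx": -0.4, "dy": -0.02, "dz": 0, "yaw": 0, "fingers": 0},
    {"dx": -0.4, "dy": -0.02, "dz": 0, "yaw": 0, "fingers": 0},
    {"dx": -0.4, "dy": -0.02, "dz": 0, "yaw": 0, "fingers": 0},
    {"dx": -0.4, "dy": -0.02, "dz": 0, "yaw": 0, "fingers": 0},
    {"dx": -0.4, "dy": -0.02, "dz": 0, "yaw": 0, "fingers": 0},
    {"dx": -0.4, "dy": -0.02, "dz": 0, "yaw": 0, "fingers": 0},
    {"dx": -0.4, "dy": -0.02, "dz": 0, "yaw": 0, "fingers": 0},
    {"dx": -0.15, "dy": -0.02, "dz": 0, "yaw": 0, "fingers": 0},
    {"dx": 0, "dy": 0, "dz": 0, "yaw": 0, "fingers": 0},
    {"dx": 0, "dy": 0, "dz": 0, "yaw": 0, "fingers": 0},
    {"dx": 0, "dy": 0, "dz": 0, "yaw": 0, "fingers": 0},
  ],
)

```text
clock: 11.85
position: [0.5267, -0.4594, 0.2315]
tool_rot: [3.141, -0.001, 1.571]
force: [0.4, 0.3, 0.1]
grip_width: 0.0853
finger_force: 0.0
```

```bash
cat >> h.py <<'E'
def look(name,rings,ctr,half=(100,75),s=4):
    st=readout.observe(); print(st['position'].round(4),st['tool_rot'].round(4),st['qpos'].round(2))
    c=cam("wrist"); im=grab_frame("wrist"); cv2.imwrite(f"pics/{name}raw.png",im)
    o=np.maximum(np.int32(w2px(c,[ctr])[0])-half,0)
    cr=cv2.resize(im[o[1]:o[1]+2*half[1],o[0]:o[0]+2*half[0]],None,fx=s,fy=s,interpolation=cv2.INTER_CUBIC)
    for x,y,z,r in rings:
        ring(cr,c,x,y,z,r,(0,255,0),s,o); print((x,y,z),"crop centre",((w2px(c,[[x,y,z]])[0]-o+.5)*s).round(1))
    cv2.imwrite(f"pics/{name}.png",cr)
E
python3 -c "
from h import *
look('w4',[(.527,-.393,.136,.022),(.519,-.382,.064,.056)],(.523,-.39,.1))"
```

```text
[ 0.5267 -0.4594  0.2315] [ 3.1413e+00 -6.0000e-04  1.5708e+00] [ 0.87  0.67 -0.4   1.36  0.27  1.16  0.44]
(0.527, -0.393, 0.136) crop centre [424.2 319. ]
(0.519, -0.382, 0.064) crop centre [390.3 269.3]
```

View pics/w4.png

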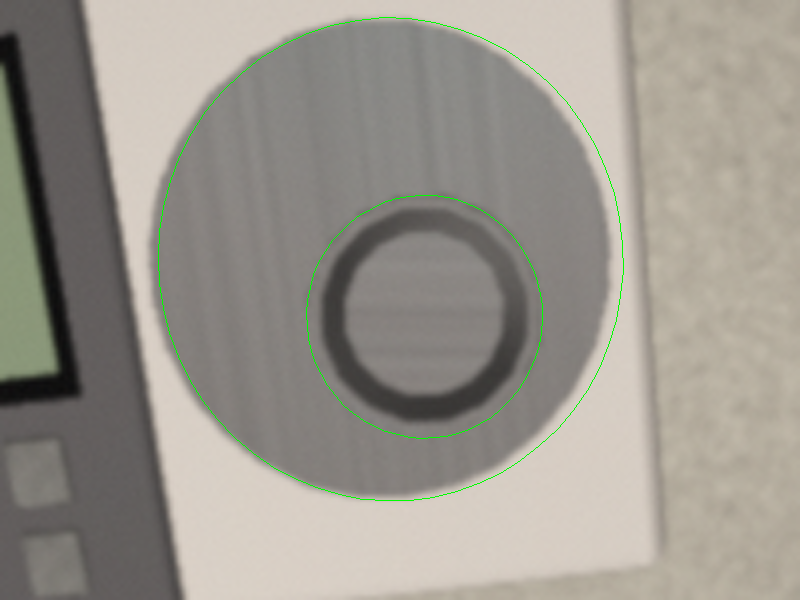

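The beaker's dark inner ring is centred at crop (425,315), which puts it at (0.527, −0.3925). The pan is centred at crop (381,258), so (0.517, −0.382). Now I grasp the beaker.

drive_tool(
  targets=[
    {"dx": 0.33, "dy": 0, "dz": 0, "yaw": 0, "fingers": 0},
    {"dx": 0.34, "dy": 0, "dz": 0, "yaw": 0, "fingers": 0},
    {"dx": 0, "dy": 0, "dz": 0.3, "yaw": 0, "fingers": 0},
    {"dx": 0, "dy": 0, "dz": 0.3, "yaw": 0, "fingers": 0},
    {"dx": 0, "dy": 0, "dz": 0.3, "yaw": 0, "fingers": 0},
    {"dx": 0, "dy": 0, "dz": 0.3, "yaw": 0, "fingers": 0},
    {"dx": 0, "dy": 0, "dz": 0.22, "yaw": 0, "fingers": 0},
    {"dx": 0, "dy": 0, "dz": 0, "yaw": 0, "fingers": 0},
    {"dx": 0, "dy": 0, "dz": 0, "yaw": 0, "fingers": 0},
  ],
)

```text
clock: 12.8
position: [0.5266, -0.3934, 0.0901]
tool_rot: [3.141, -0.0, 1.57]
force: [-0.2, -0.7, 0.3]
grip_width: 0.0851
finger_force: 0.0
```

drive_tool(
  targets=[
    {"dx": 0, "dy": 0, "dz": 0, "yaw": 0, "fingers": 1},
    {"dx": 0, "dy": 0, "dz": 0, "yaw": 0, "fingers": 1},
    {"dx": 0, "dy": 0, "dz": 0, "yaw": 0, "fingers": 1},
    {"dx": 0, "dy": 0, "dz": 0, "yaw": 0, "fingers": 1},
    {"dx": 0, "dy": 0, "dz": 0, "yaw": 0, "fingers": 1},
    {"dx": 0, "dy": 0, "dz": 0, "yaw": 0, "fingers": 1},
    {"dx": 0, "dy": 0, "dz": 0, "yaw": 0, "fingers": 1},
    {"dx": 0, "dy": 0, "dz": 0, "yaw": 0, "fingers": 1},
    {"dx": 0, "dy": 0, "dz": 0, "yaw": 0, "fingers": 1},
    {"dx": 0, "dy": 0, "dz": 0, "yaw": 0, "fingers": 1},
  ],
)

```text
clock: 13.8
position: [0.5265, -0.3943, 0.0903]
tool_rot: [3.141, 0.001, 1.569]
force: [-1.3, -0.4, 7.9]
grip_width: 0.0425
finger_force: 29.9
```

drive_tool(
  targets=[
    {"dx": 0, "dy": 0, "dz": -0.1, "yaw": 0, "fingers": 1},
    {"dx": 0, "dy": 0, "dz": -0.2, "yaw": 0, "fingers": 1},
    {"dx": 0, "dy": 0, "dz": -0.3, "yaw": 0, "fingers": 1},
    {"dx": 0, "dy": 0, "dz": -0.3, "yaw": 0, "fingers": 1},
    {"dx": 0.1, "dy": 0, "dz": -0.1, "yaw": 0, "fingers": 1},
    {"dx": 0.2, "dy": 0.025, "dz": 0, "yaw": 0, "fingers": 1},
    {"dx": 0.3, "dy": 0.025, "dz": 0, "yaw": 0, "fingers": 1},
    {"dx": 0.3, "dy": 0.025, "dz": 0, "yaw": 0, "fingers": 1},
    {"dx": 0.3, "dy": 0.025, "dz": 0, "yaw": 0, "fingers": 1},
    {"dx": 0.3, "dy": 0.025, "dz": 0, "yaw": 0, "fingers": 1},
    {"dx": 0.3, "dy": 0.025, "dz": 0, "yaw": 0, "fingers": 1},
    {"dx": 0.3, "dy": 0.025, "dz": 0, "yaw": 0, "fingers": 1},
    {"dx": 0.3, "dy": 0.025, "dz": 0, "yaw": 0, "fingers": 1},
    {"dx": 0.3, "dy": 0.025, "dz": 0, "yaw": 0, "fingers": 1},
    {"dx": 0.3, "dy": 0.025, "dz": 0, "yaw": 0, "fingers": 1},
    {"dx": 0.3, "dy": 0.025, "dz": 0, "yaw": 0, "fingers": 1},
    {"dx": 0.3, "dy": 0, "dz": 0, "yaw": 0, "fingers": 1},
    {"dx": 0.3, "dy": 0, "dz": 0, "yaw": 0, "fingers": 1},
    {"dx": 0.3, "dy": 0, "dz": 0, "yaw": 0, "fingers": 1},
    {"dx": 0.3, "dy": 0, "dz": 0, "yaw": 0, "fingers": 1},
  ],
)

```text
clock: 15.8
position: [0.5538, 0.0575, 0.1893]
tool_rot: [-3.141, 0.0, 1.569]
force: [0.6, -0.1, -1.3]
grip_width: 0.0425
finger_force: 30.8
```

drive_tool(
  targets=[
    {"dx": 0.3, "dy": 0, "dz": 0, "yaw": 0, "fingers": 1},
    {"dx": 0.15, "dy": 0, "dz": 0, "yaw": 0, "fingers": 1},
    {"dx": 0.09, "dy": 0, "dz": 0, "yaw": 0, "fingers": 1},
    {"dx": 0, "dy": 0, "dz": 0, "yaw": 0, "fingers": 1},
    {"dx": 0, "dy": 0, "dz": 0, "yaw": 0, "fingers": 1},
    {"dx": 0, "dy": 0, "dz": 0, "yaw": 0, "fingers": 1},
  ],
)

```text
clock: 16.4
position: [0.5546, 0.1086, 0.1892]
tool_rot: [-3.141, 0.001, 1.567]
force: [-0.3, 0.0, -0.6]
grip_width: 0.0427
finger_force: 30.8
```

Down from 0.189 to just above 0.1065, then until contact.

drive_tool(
  targets=[
    {"dx": 0.01, "dy": 0, "dz": 0.2, "yaw": 0, "fingers": 1},
    {"dx": 0, "dy": 0, "dz": 0.25, "yaw": 0, "fingers": 1},
    {"dx": 0, "dy": 0, "dz": 0.2, "yaw": 0, "fingers": 1},
    {"dx": 0, "dy": 0, "dz": 0.1, "yaw": 0, "fingers": 1},
    {"dx": 0, "dy": 0, "dz": 0.04, "yaw": 0, "fingers": 1},
    {"dx": 0, "dy": 0, "dz": 0.02, "yaw": 0, "fingers": 1},
    {"dx": 0, "dy": 0, "dz": 0, "yaw": 0, "fingers": 1},
    {"dx": 0, "dy": 0, "dz": 0, "yaw": 0, "fingers": 1},
    {"dx": 0, "dy": 0, "dz": 0, "yaw": 0, "fingers": 1},
  ],
)

```text
clock: 17.3
position: [0.5548, 0.111, 0.1089]
tool_rot: [3.141, -0.0, 1.569]
force: [0.4, -0.3, -0.3]
grip_width: 0.0426
finger_force: 30.8
```

drive_tool(
  targets=[
    {"dx": 0, "dy": 0, "dz": 0.015, "yaw": 0, "fingers": 1},
    {"dx": 0, "dy": 0, "dz": 0, "yaw": 0, "fingers": 1},
    {"dx": 0, "dy": 0, "dz": 0, "yaw": 0, "fingers": 1},
  ],
)

```text
clock: 17.6
position: [0.5545, 0.111, 0.1068]
tool_rot: [3.142, -0.0, 1.569]
force: [-0.3, -0.9, -1.2]
grip_width: 0.0423
finger_force: 30.8
```

drive_tool(
  targets=[
    {"dx": 0, "dy": 0, "dz": 0.01, "yaw": 0, "fingers": 1},
    {"dx": 0, "dy": 0, "dz": 0, "yaw": 0, "fingers": 1},
    {"dx": 0, "dy": 0, "dz": 0, "yaw": 0, "fingers": 1},
  ],
)

```text
clock: 17.9
position: [0.5547, 0.111, 0.1063]
tool_rot: [3.141, 0.0, 1.569]
force: [-2.9, -0.1, 8.8]
grip_width: 0.0427
finger_force: 31.6
```

drive_tool(
  targets=[
    {"dx": 0, "dy": 0, "dz": 0, "yaw": 0, "fingers": 0},
    {"dx": 0, "dy": 0, "dz": 0, "yaw": 0, "fingers": 0},
    {"dx": 0, "dy": 0, "dz": 0, "yaw": 0, "fingers": 0},
    {"dx": 0, "dy": 0, "dz": 0, "yaw": 0, "fingers": 0},
    {"dx": 0, "dy": 0, "dz": 0, "yaw": 0, "fingers": 0},
    {"dx": 0, "dy": 0, "dz": 0, "yaw": 0, "fingers": 0},
    {"dx": 0, "dy": 0, "dz": 0, "yaw": 0, "fingers": 0},
    {"dx": 0, "dy": 0, "dz": -0.2, "yaw": 0, "fingers": 0},
    {"dx": 0, "dy": 0, "dz": -0.4, "yaw": 0, "fingers": 0},
    {"dx": 0, "dy": 0, "dz": -0.4, "yaw": 0, "fingers": 0},
    {"dx": 0, "dy": 0, "dz": -0.25, "yaw": 0, "fingers": 0},
    {"dx": 0.24, "dy": -0.1, "dz": 0, "yaw": 0, "fingers": 0},
    {"dx": 0.4, "dy": -0.16, "dz": 0, "yaw": 0, "fingers": 0},
    {"dx": 0.4, "dy": -0.16, "dz": 0, "yaw": 0, "fingers": 0},
    {"dx": 0.4, "dy": -0.16, "dz": 0, "yaw": 0, "fingers": 0},
    {"dx": 0.4, "dy": -0.16, "dz": 0, "yaw": 0, "fingers": 0},
    {"dx": 0.4, "dy": -0.15, "dz": 0, "yaw": 0, "fingers": 0},
    {"dx": 0, "dy": 0, "dz": 0, "yaw": 0, "fingers": 0},
    {"dx": 0, "dy": 0, "dz": 0, "yaw": 0, "fingers": 0},
    {"dx": 0, "dy": 0, "dz": 0, "yaw": 0, "fingers": 0},
  ],
)

```text
clock: 19.9
position: [0.4664, 0.3341, 0.2307]
tool_rot: [3.142, 0.001, 1.568]
force: [-0.7, 0.3, -0.2]
grip_width: 0.085
finger_force: 0.0
```

```bash
python3 -c "
from h import *
look('w5',[(.4645,.396,.046,.031),(.4735,.390,.012,.055)],(.469,.393,.03))"
```

```text
[0.4664 0.3341 0.2307] [3.1415e+00 6.0000e-04 1.5678e+00] [-0.33  0.49 -0.55  1.72  0.29  1.02 -0.99]
(0.4645, 0.396, 0.046) crop centre [386.1 293.3]
(0.4735, 0.39, 0.012) crop centre [418.4 312.3]
```

View pics/w5.png

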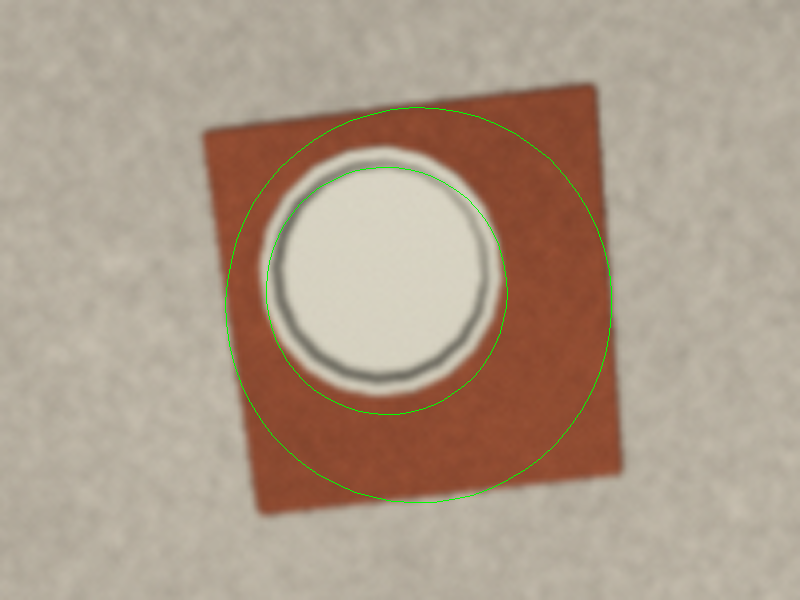

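The dish is centred at crop (381,271), which with the reread top view gives (0.463, 0.400). The tile's diagonals cross at crop (423,309), so its centre is (0.4747, 0.391). Now I grasp the dish.

drive_tool(
  targets=[
    {"dx": 0.33, "dy": -0.034, "dz": 0, "yaw": 0, "fingers": 0},
    {"dx": 0.33, "dy": 0, "dz": 0.1, "yaw": 0, "fingers": 0},
    {"dx": 0, "dy": 0, "dz": 0.4, "yaw": 0, "fingers": 0},
    {"dx": 0, "dy": 0, "dz": 0.4, "yaw": 0, "fingers": 0},
    {"dx": 0, "dy": 0, "dz": 0.4, "yaw": 0, "fingers": 0},
    {"dx": 0, "dy": 0, "dz": 0.3, "yaw": 0, "fingers": 0},
    {"dx": 0, "dy": 0, "dz": 0.3, "yaw": 0, "fingers": 0},
    {"dx": 0, "dy": 0, "dz": 0.2, "yaw": 0, "fingers": 0},
    {"dx": 0, "dy": 0, "dz": 0.06, "yaw": 0, "fingers": 0},
    {"dx": 0, "dy": 0, "dz": 0, "yaw": 0, "fingers": 0},
    {"dx": 0, "dy": 0, "dz": 0, "yaw": 0, "fingers": 0},
  ],
)

```text
clock: 21.05
position: [0.4633, 0.4012, 0.0159]
tool_rot: [3.141, -0.001, 1.568]
force: [-0.1, 0.1, 0.4]
grip_width: 0.0855
finger_force: 0.0
```

drive_tool(
  targets=[
    {"dx": 0, "dy": 0, "dz": 0, "yaw": 0, "fingers": 1},
    {"dx": 0, "dy": 0, "dz": 0, "yaw": 0, "fingers": 1},
    {"dx": 0, "dy": 0, "dz": 0, "yaw": 0, "fingers": 1},
    {"dx": 0, "dy": 0, "dz": 0, "yaw": 0, "fingers": 1},
    {"dx": 0, "dy": 0, "dz": 0, "yaw": 0, "fingers": 1},
    {"dx": 0, "dy": 0, "dz": 0, "yaw": 0, "fingers": 1},
    {"dx": 0, "dy": 0, "dz": 0, "yaw": 0, "fingers": 1},
    {"dx": 0, "dy": 0, "dz": 0, "yaw": 0, "fingers": 1},
  ],
)

```text
clock: 21.85
position: [0.4632, 0.4014, 0.0161]
tool_rot: [3.14, -0.001, 1.569]
force: [-1.8, -4.1, 11.2]
grip_width: 0.0623
finger_force: 30.1
```

drive_tool(
  targets=[
    {"dx": 0, "dy": 0, "dz": -0.1, "yaw": 0, "fingers": 1},
    {"dx": 0, "dy": 0, "dz": -0.2, "yaw": 0, "fingers": 1},
    {"dx": 0, "dy": 0, "dz": -0.3, "yaw": 0, "fingers": 1},
    {"dx": 0, "dy": 0, "dz": -0.3, "yaw": 0, "fingers": 1},
    {"dx": 0, "dy": 0, "dz": -0.3, "yaw": 0, "fingers": 1},
    {"dx": 0, "dy": 0, "dz": -0.3, "yaw": 0, "fingers": 1},
    {"dx": 0, "dy": 0, "dz": -0.3, "yaw": 0, "fingers": 1},
    {"dx": 0, "dy": 0, "dz": -0.25, "yaw": 0, "fingers": 1},
    {"dx": -0.1, "dy": 0, "dz": -0.1, "yaw": 0, "fingers": 1},
    {"dx": -0.2, "dy": 0.02, "dz": 0, "yaw": 0, "fingers": 1},
    {"dx": -0.3, "dy": 0.02, "dz": 0, "yaw": 0, "fingers": 1},
    {"dx": -0.3, "dy": 0.02, "dz": 0, "yaw": 0, "fingers": 1},
    {"dx": -0.3, "dy": 0.02, "dz": 0, "yaw": 0, "fingers": 1},
    {"dx": -0.3, "dy": 0.02, "dz": 0, "yaw": 0, "fingers": 1},
    {"dx": -0.3, "dy": 0.02, "dz": 0, "yaw": 0, "fingers": 1},
    {"dx": -0.3, "dy": 0.02, "dz": 0, "yaw": 0, "fingers": 1},
    {"dx": -0.3, "dy": 0.02, "dz": 0, "yaw": 0, "fingers": 1},
    {"dx": -0.3, "dy": 0.02, "dz": 0, "yaw": 0, "fingers": 1},
    {"dx": -0.3, "dy": 0.02, "dz": 0, "yaw": 0, "fingers": 1},
    {"dx": -0.3, "dy": 0.02, "dz": 0, "yaw": 0, "fingers": 1},
  ],
)

```text
clock: 23.85
position: [0.4833, 0.0691, 0.2296]
tool_rot: [-3.141, 0.0, 1.569]
force: [0.5, 0.5, -0.7]
grip_width: 0.0622
finger_force: 33.0
```

drive_tool(
  targets=[
    {"dx": -0.3, "dy": 0.02, "dz": 0, "yaw": 0, "fingers": 1},
    {"dx": -0.3, "dy": 0.02, "dz": 0, "yaw": 0, "fingers": 1},
    {"dx": -0.3, "dy": 0.02, "dz": 0, "yaw": 0, "fingers": 1},
    {"dx": -0.3, "dy": 0.02, "dz": 0, "yaw": 0, "fingers": 1},
    {"dx": -0.3, "dy": 0.02, "dz": 0, "yaw": 0, "fingers": 1},
    {"dx": -0.3, "dy": 0.02, "dz": 0, "yaw": 0, "fingers": 1},
    {"dx": -0.3, "dy": 0.02, "dz": 0, "yaw": 0, "fingers": 1},
    {"dx": -0.3, "dy": 0.02, "dz": 0, "yaw": 0, "fingers": 1},
    {"dx": -0.3, "dy": 0.02, "dz": 0, "yaw": 0, "fingers": 1},
    {"dx": -0.3, "dy": 0.02, "dz": 0, "yaw": 0, "fingers": 1},
    {"dx": -0.3, "dy": 0.02, "dz": 0, "yaw": 0, "fingers": 1},
    {"dx": -0.3, "dy": 0.02, "dz": 0, "yaw": 0, "fingers": 1},
    {"dx": -0.3, "dy": 0.02, "dz": 0, "yaw": 0, "fingers": 1},
    {"dx": -0.2, "dy": 0.02, "dz": 0, "yaw": 0, "fingers": 1},
    {"dx": -0.1, "dy": 0.02, "dz": 0, "yaw": 0, "fingers": 1},
    {"dx": 0, "dy": 0, "dz": 0, "yaw": 0, "fingers": 1},
    {"dx": 0, "dy": 0, "dz": 0, "yaw": 0, "fingers": 1},
  ],
)

```text
clock: 25.55
position: [0.5132, -0.3478, 0.2297]
tool_rot: [-3.141, -0.001, 1.57]
force: [-0.1, 1.1, -0.9]
grip_width: 0.0625
finger_force: 33.0
```

drive_tool(
  targets=[
    {"dx": -0.2, "dy": 0.04, "dz": 0, "yaw": 0, "fingers": 1},
    {"dx": -0.14, "dy": 0, "dz": 0, "yaw": 0, "fingers": 1},
    {"dx": 0, "dy": 0, "dz": 0.3, "yaw": 0, "fingers": 1},
    {"dx": 0, "dy": 0, "dz": 0.3, "yaw": 0, "fingers": 1},
    {"dx": 0, "dy": 0, "dz": 0.3, "yaw": 0, "fingers": 1},
    {"dx": 0, "dy": 0, "dz": 0.3, "yaw": 0, "fingers": 1},
    {"dx": 0, "dy": 0, "dz": 0.2, "yaw": 0, "fingers": 1},
    {"dx": 0, "dy": 0, "dz": 0.12, "yaw": 0, "fingers": 1},
    {"dx": 0, "dy": 0, "dz": 0.05, "yaw": 0, "fingers": 1},
    {"dx": 0, "dy": 0, "dz": 0.02, "yaw": 0, "fingers": 1},
    {"dx": 0, "dy": 0, "dz": 0, "yaw": 0, "fingers": 1},
    {"dx": 0, "dy": 0, "dz": 0, "yaw": 0, "fingers": 1},
    {"dx": 0, "dy": 0, "dz": 0, "yaw": 0, "fingers": 1},
  ],
)

```text
clock: 26.85
position: [0.5175, -0.3832, 0.0715]
tool_rot: [3.141, 0.001, 1.569]
force: [-0.8, -0.1, -0.6]
grip_width: 0.0619
finger_force: 33.0
```

drive_tool(
  targets=[
    {"dx": 0, "dy": 0, "dz": 0.015, "yaw": 0, "fingers": 1},
    {"dx": 0, "dy": 0, "dz": 0, "yaw": 0, "fingers": 1},
    {"dx": 0, "dy": 0, "dz": 0, "yaw": 0, "fingers": 1},
  ],
)

```text
clock: 27.15
position: [0.5172, -0.383, 0.0693]
tool_rot: [-3.142, -0.0, 1.569]
force: [-0.1, 0.4, 0.1]
grip_width: 0.0619
finger_force: 33.0
```

drive_tool(
  targets=[
    {"dx": 0, "dy": 0, "dz": 0.01, "yaw": 0, "fingers": 1},
    {"dx": 0, "dy": 0, "dz": 0.005, "yaw": 0, "fingers": 1},
    {"dx": 0, "dy": 0, "dz": 0, "yaw": 0, "fingers": 1},
    {"dx": 0, "dy": 0, "dz": 0, "yaw": 0, "fingers": 1},
  ],
)

```text
clock: 27.55
position: [0.5173, -0.383, 0.0683]
tool_rot: [3.141, 0.0, 1.569]
force: [-2.0, 1.0, 7.7]
grip_width: 0.0621
finger_force: 33.6
```

drive_tool(
  targets=[
    {"dx": 0, "dy": 0, "dz": 0, "yaw": 0, "fingers": 0},
    {"dx": 0, "dy": 0, "dz": 0, "yaw": 0, "fingers": 0},
    {"dx": 0, "dy": 0, "dz": 0, "yaw": 0, "fingers": 0},
    {"dx": 0, "dy": 0, "dz": 0, "yaw": 0, "fingers": 0},
    {"dx": 0, "dy": 0, "dz": 0, "yaw": 0, "fingers": 0},
    {"dx": 0, "dy": 0, "dz": 0, "yaw": 0, "fingers": 0},
    {"dx": 0, "dy": 0, "dz": -0.2, "yaw": 0, "fingers": 0},
    {"dx": 0, "dy": 0, "dz": -0.4, "yaw": 0, "fingers": 0},
    {"dx": 0, "dy": 0, "dz": -0.4, "yaw": 0, "fingers": 0},
    {"dx": 0, "dy": 0, "dz": -0.4, "yaw": 0, "fingers": 0},
    {"dx": 0, "dy": 0, "dz": -0.23, "yaw": 0, "fingers": 0},
    {"dx": 0.31, "dy": 0.05, "dz": 0, "yaw": 0, "fingers": 0},
    {"dx": 0.4, "dy": 0.06, "dz": 0, "yaw": 0, "fingers": 0},
    {"dx": 0.4, "dy": 0.06, "dz": 0, "yaw": 0, "fingers": 0},
    {"dx": 0.4, "dy": 0.06, "dz": 0, "yaw": 0, "fingers": 0},
    {"dx": 0.4, "dy": 0.06, "dz": 0, "yaw": 0, "fingers": 0},
    {"dx": 0.2, "dy": 0, "dz": 0, "yaw": 0, "fingers": 0},
    {"dx": 0, "dy": 0, "dz": 0, "yaw": 0, "fingers": 0},
    {"dx": 0, "dy": 0, "dz": 0, "yaw": 0, "fingers": 0},
    {"dx": 0, "dy": 0, "dz": 0, "yaw": 0, "fingers": 0},
  ],
)

```text
clock: 29.55
position: [0.5464, -0.1731, 0.2308]
tool_rot: [-3.141, 0.0, 1.568]
force: [-0.2, -1.1, 0.6]
grip_width: 0.0854
finger_force: 0.0
```

```bash
python3 -c "
from h import *
look('w6',[(.5467,-.1065,.062,.025),(.547,-.106,.008,.055)],(.547,-.106,.03))"
```

```text
[ 0.5464 -0.1731  0.2308] [-3.1415e+00  4.0000e-04  1.5677e+00] [ 0.5   0.47 -0.42  1.73  0.22  1.    0.  ]
(0.5467, -0.1065, 0.062) crop centre [402.6 306.7]
(0.547, -0.106, 0.008) crop centre [403.5 303.7]
```

View pics/w6.png

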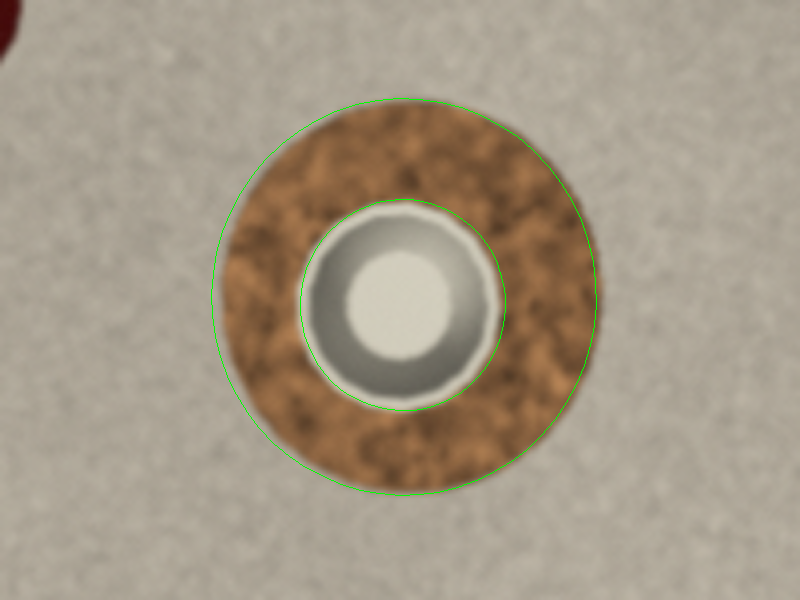

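The crucible stands on the mat where I released it (crop centre 400,305), which agrees with the tool pose within 1 mm. Now I grasp it.

drive_tool(
  targets=[
    {"dx": 0.33, "dy": 0, "dz": 0, "yaw": 0, "fingers": 0},
    {"dx": 0.34, "dy": 0, "dz": 0, "yaw": 0, "fingers": 0},
    {"dx": 0, "dy": 0, "dz": 0.4, "yaw": 0, "fingers": 0},
    {"dx": 0, "dy": 0, "dz": 0.4, "yaw": 0, "fingers": 0},
    {"dx": 0, "dy": 0, "dz": 0.4, "yaw": 0, "fingers": 0},
    {"dx": 0, "dy": 0, "dz": 0.3, "yaw": 0, "fingers": 0},
    {"dx": 0, "dy": 0, "dz": 0.3, "yaw": 0, "fingers": 0},
    {"dx": 0, "dy": 0, "dz": 0.2, "yaw": 0, "fingers": 0},
    {"dx": 0, "dy": 0, "dz": 0.04, "yaw": 0, "fingers": 0},
    {"dx": 0, "dy": 0, "dz": 0, "yaw": 0, "fingers": 0},
    {"dx": 0, "dy": 0, "dz": 0, "yaw": 0, "fingers": 0},
  ],
)

```text
clock: 30.7
position: [0.5473, -0.1054, 0.0278]
tool_rot: [3.14, 0.0, 1.568]
force: [0.4, -0.7, 0.6]
grip_width: 0.0853
finger_force: 0.0
```

drive_tool(
  targets=[
    {"dx": 0, "dy": 0, "dz": 0, "yaw": 0, "fingers": 1},
    {"dx": 0, "dy": 0, "dz": 0, "yaw": 0, "fingers": 1},
    {"dx": 0, "dy": 0, "dz": 0, "yaw": 0, "fingers": 1},
    {"dx": 0, "dy": 0, "dz": 0, "yaw": 0, "fingers": 1},
    {"dx": 0, "dy": 0, "dz": 0, "yaw": 0, "fingers": 1},
    {"dx": 0, "dy": 0, "dz": 0, "yaw": 0, "fingers": 1},
    {"dx": 0, "dy": 0, "dz": 0, "yaw": 0, "fingers": 1},
    {"dx": 0, "dy": 0, "dz": 0, "yaw": 0, "fingers": 1},
    {"dx": 0, "dy": 0, "dz": 0, "yaw": 0, "fingers": 1},
  ],
)

```text
clock: 31.6
position: [0.5469, -0.1052, 0.0276]
tool_rot: [3.141, 0.0, 1.569]
force: [-3.5, -0.1, 11.5]
grip_width: 0.049
finger_force: 29.2
```

drive_tool(
  targets=[
    {"dx": 0, "dy": 0, "dz": -0.1, "yaw": 0, "fingers": 1},
    {"dx": 0, "dy": 0, "dz": -0.2, "yaw": 0, "fingers": 1},
    {"dx": 0, "dy": 0, "dz": -0.3, "yaw": 0, "fingers": 1},
    {"dx": 0, "dy": 0, "dz": -0.3, "yaw": 0, "fingers": 1},
    {"dx": 0, "dy": 0, "dz": -0.3, "yaw": 0, "fingers": 1},
    {"dx": 0, "dy": 0, "dz": -0.3, "yaw": 0, "fingers": 1},
    {"dx": 0, "dy": 0, "dz": -0.3, "yaw": 0, "fingers": 1},
    {"dx": 0, "dy": -0.02, "dz": -0.2, "yaw": 0, "fingers": 1},
    {"dx": 0.1, "dy": -0.05, "dz": 0, "yaw": 0, "fingers": 1},
    {"dx": 0.2, "dy": -0.05, "dz": 0, "yaw": 0, "fingers": 1},
    {"dx": 0.3, "dy": -0.05, "dz": 0, "yaw": 0, "fingers": 1},
    {"dx": 0.3, "dy": -0.05, "dz": 0, "yaw": 0, "fingers": 1},
    {"dx": 0.3, "dy": -0.05, "dz": 0, "yaw": 0, "fingers": 1},
    {"dx": 0.3, "dy": -0.05, "dz": 0, "yaw": 0, "fingers": 1},
    {"dx": 0.3, "dy": -0.05, "dz": 0, "yaw": 0, "fingers": 1},
    {"dx": 0.3, "dy": -0.05, "dz": 0, "yaw": 0, "fingers": 1},
    {"dx": 0.3, "dy": -0.05, "dz": 0, "yaw": 0, "fingers": 1},
    {"dx": 0.3, "dy": -0.05, "dz": 0, "yaw": 0, "fingers": 1},
    {"dx": 0.3, "dy": -0.05, "dz": 0, "yaw": 0, "fingers": 1},
    {"dx": 0.3, "dy": -0.05, "dz": 0, "yaw": 0, "fingers": 1},
  ],
)

```text
clock: 33.6
position: [0.4842, 0.2264, 0.2265]
tool_rot: [-3.141, 0.0, 1.57]
force: [-0.1, -0.2, -0.2]
grip_width: 0.0491
finger_force: 31.3
```

drive_tool(
  targets=[
    {"dx": 0.3, "dy": -0.05, "dz": 0, "yaw": 0, "fingers": 1},
    {"dx": 0.3, "dy": 0, "dz": 0, "yaw": 0, "fingers": 1},
    {"dx": 0.3, "dy": 0, "dz": 0, "yaw": 0, "fingers": 1},
    {"dx": 0.3, "dy": 0, "dz": 0, "yaw": 0, "fingers": 1},
    {"dx": 0.25, "dy": 0, "dz": 0, "yaw": 0, "fingers": 1},
    {"dx": 0.15, "dy": 0, "dz": 0, "yaw": 0, "fingers": 1},
    {"dx": 0.07, "dy": 0, "dz": 0, "yaw": 0, "fingers": 1},
    {"dx": 0, "dy": 0, "dz": 0, "yaw": 0, "fingers": 1},
    {"dx": 0, "dy": 0, "dz": 0, "yaw": 0, "fingers": 1},
  ],
)

```text
clock: 34.5
position: [0.4809, 0.3909, 0.2267]
tool_rot: [3.142, 0.001, 1.568]
force: [0.1, -0.6, -0.4]
grip_width: 0.0489
finger_force: 31.3
```

drive_tool(
  targets=[
    {"dx": 0.01, "dy": -0.06, "dz": 0.1, "yaw": 0, "fingers": 1},
    {"dx": 0, "dy": 0, "dz": 0.3, "yaw": 0, "fingers": 1},
    {"dx": 0, "dy": 0, "dz": 0.3, "yaw": 0, "fingers": 1},
    {"dx": 0, "dy": 0, "dz": 0.3, "yaw": 0, "fingers": 1},
    {"dx": 0, "dy": 0, "dz": 0.3, "yaw": 0, "fingers": 1},
    {"dx": 0, "dy": 0, "dz": 0.3, "yaw": 0, "fingers": 1},
    {"dx": 0, "dy": 0, "dz": 0.2, "yaw": 0, "fingers": 1},
    {"dx": 0, "dy": 0, "dz": 0.1, "yaw": 0, "fingers": 1},
    {"dx": 0, "dy": 0, "dz": 0.02, "yaw": 0, "fingers": 1},
    {"dx": 0, "dy": 0, "dz": 0, "yaw": 0, "fingers": 1},
    {"dx": 0, "dy": 0, "dz": 0, "yaw": 0, "fingers": 1},
    {"dx": 0, "dy": 0, "dz": 0, "yaw": 0, "fingers": 1},
  ],
)

```text
clock: 35.7
position: [0.4751, 0.3934, 0.0358]
tool_rot: [3.14, -0.001, 1.569]
force: [-0.2, 0.4, 0.0]
grip_width: 0.0489
finger_force: 31.3
```

drive_tool(
  targets=[
    {"dx": 0, "dy": 0, "dz": 0.01, "yaw": 0, "fingers": 1},
    {"dx": 0, "dy": 0, "dz": 0, "yaw": 0, "fingers": 1},
    {"dx": 0, "dy": 0, "dz": 0, "yaw": 0, "fingers": 1},
  ],
)

```text
clock: 36.0
position: [0.4747, 0.3931, 0.0339]
tool_rot: [3.141, -0.0, 1.569]
force: [0.8, -0.2, -0.7]
grip_width: 0.049
finger_force: 31.3
```

drive_tool(
  targets=[
    {"dx": -0.01, "dy": 0, "dz": 0.01, "yaw": 0, "fingers": 1},
    {"dx": 0, "dy": 0, "dz": 0.01, "yaw": 0, "fingers": 1},
    {"dx": 0, "dy": 0, "dz": 0, "yaw": 0, "fingers": 1},
    {"dx": 0, "dy": 0, "dz": 0, "yaw": 0, "fingers": 1},
  ],
)

```text
clock: 36.4
position: [0.4746, 0.3921, 0.0318]
tool_rot: [-3.142, 0.0, 1.569]
force: [0.4, -0.7, -0.5]
grip_width: 0.0492
finger_force: 31.4
```

drive_tool(
  targets=[
    {"dx": 0, "dy": 0, "dz": 0.005, "yaw": 0, "fingers": 1},
    {"dx": 0, "dy": 0, "dz": 0, "yaw": 0, "fingers": 1},
    {"dx": 0, "dy": 0, "dz": 0, "yaw": 0, "fingers": 1},
  ],
)

```text
clock: 36.7
position: [0.4746, 0.3922, 0.0317]
tool_rot: [3.141, -0.0, 1.569]
force: [-2.1, -1.3, 8.1]
grip_width: 0.0491
finger_force: 31.9
```

Contact. I release, rise and check.

drive_tool(
  targets=[
    {"dx": 0, "dy": 0, "dz": 0, "yaw": 0, "fingers": 0},
    {"dx": 0, "dy": 0, "dz": 0, "yaw": 0, "fingers": 0},
    {"dx": 0, "dy": 0, "dz": 0, "yaw": 0, "fingers": 0},
    {"dx": 0, "dy": 0, "dz": 0, "yaw": 0, "fingers": 0},
    {"dx": 0, "dy": 0, "dz": 0, "yaw": 0, "fingers": 0},
    {"dx": 0, "dy": 0, "dz": 0, "yaw": 0, "fingers": 0},
    {"dx": 0, "dy": 0, "dz": -0.2, "yaw": 0, "fingers": 0},
    {"dx": 0, "dy": 0, "dz": -0.4, "yaw": 0, "fingers": 0},
    {"dx": 0, "dy": 0, "dz": -0.4, "yaw": 0, "fingers": 0},
    {"dx": 0, "dy": 0, "dz": -0.4, "yaw": 0, "fingers": 0},
    {"dx": 0, "dy": 0, "dz": -0.4, "yaw": 0, "fingers": 0},
    {"dx": 0, "dy": 0, "dz": -0.2, "yaw": 0, "fingers": 0},
    {"dx": -0.3, "dy": 0, "dz": 0, "yaw": 0, "fingers": 0},
    {"dx": -0.4, "dy": 0, "dz": 0, "yaw": 0, "fingers": 0},
    {"dx": 0, "dy": 0, "dz": 0, "yaw": 0, "fingers": 0},
    {"dx": 0, "dy": 0, "dz": 0, "yaw": 0, "fingers": 0},
  ],
)

```text
clock: 38.3
position: [0.4748, 0.3214, 0.2316]
tool_rot: [3.141, 0.0, 1.568]
force: [0.7, 0.1, 0.7]
grip_width: 0.0856
finger_force: 0.0
```

```bash
python3 -c "
from h import *
look('w7',[(.4747,.391,.066,.025),(.4747,.391,.012,.055)],(.4747,.391,.03))
cv2.imwrite('pics/top1.png',cv2.resize(grab_frame('top')[150:350],None,fx=1.5,fy=1.5))"
```

```text
[0.4748 0.3214 0.2316] [3.141  0.     1.5676] [-0.31  0.48 -0.54  1.72  0.29  1.02 -0.96]
(0.4747, 0.391, 0.066) crop centre [404.4 302.3]
(0.4747, 0.391, 0.012) crop centre [404.5 303. ]
```

View pics/w7.png

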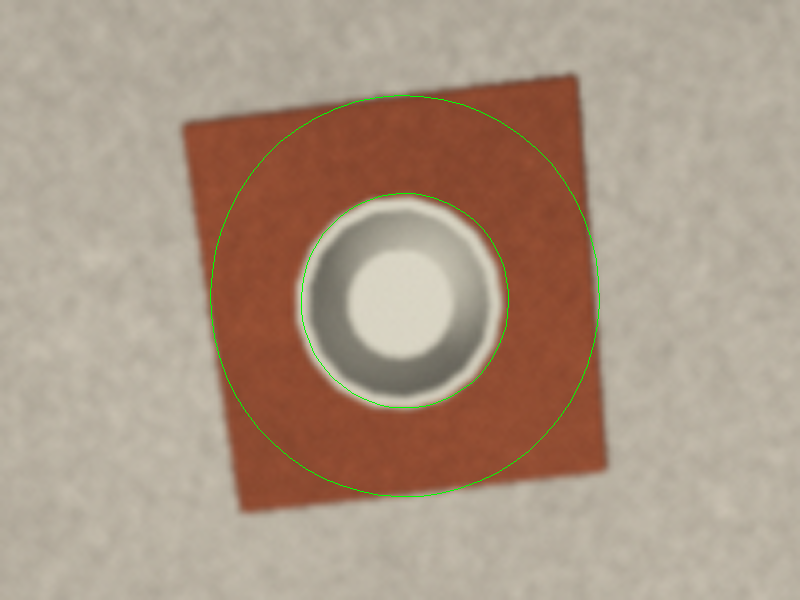

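View pics/top1.png

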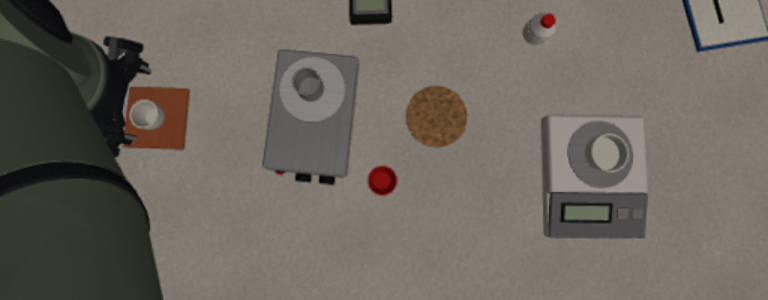

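The crucible is centred on the tile (crop 401,302). The top view shows the dish on the pan at (608,153) and the beaker on the hotplate at (308,84), both central once parallax is allowed for, with the mat empty and the bystanders in place.

```bash
python3 -c "
from workcell import workorder; print(workorder.job_done())"
```

```text
the job is handed in; nothing more can be done
None
```

The exchange is done and handed in: the crucible is on the tile, the dish on the balance pan and the beaker on the hotplate, each upright, free and central in the last camera views, at about 38 s on the clock; no verdict was returned.

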